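# Lock the topping pump down for the night

### The arm

A 6-joint arm with a two-finger parallel gripper is mounted at the origin on the work surface. World frame = base frame: x ahead of the robot, y to its left, z up, the work surface at z = 0. Lengths are in m, angles in rad, forces in N, time in s.
With the tool pointing down it reaches from about 0.375 to 0.9 m from the base axis. Payload 3.1 kg.
Tool frame: the origin (TCP) lies on the centre line of the jaws, within the pads' length; the fingertips stand 25 mm ahead of it and the grasp point (between the pads) lies 6 mm ahead of it (manip.tips_ahead is the distance from the TCP to the fingertips, in m); z points along the fingers, y is the direction in which the jaws open and shut (so a half turn about z gives the same grasp; the last joint's range is limited). The gripper opens to 85 mm and grips with 20 to 120 N. Pads are 22 mm wide; open, the fingers measure 114 mm over their backs; the gripper's body (76 mm by 85 mm) begins 54 mm behind the grasp point. The pads swing forward as they close: fully open they stand 13 mm farther back than shut.
Start: joints at [1.058, 0.527, 1.433, -0, 1.181, -0.178], TCP at [0.205, 0.59, 0.23] pointing down, gripper open.
Joint ranges: [-3.08, 3.08], [-0.75, 2.2], [0.22, 2.44], [-1.43, 4.57], [0, 2.65], [-2.85, 2.85]. Speed limits (rad/s): [2.79, 2.79, 3.14, 3.14, 3.14, 3.14].

### API

Orientations are given as a unit quaternion [x, y, z, w].
In Python, from station import manip gives the robot as it stands.
- The arm moves only by the tool play_rows, never from a script. Its argument "steps" is a list that holds one entry, the list of rows, each a list of 6 numbers: the shift along the tool's x, y, z in m, then the turn, a rotation vector about the tool's x, y, z in degrees. In form: [[[x, y, z, rx, ry, rz], ...]]. A call has 1 to 10 rows; each row shifts and turns the commanded pose from where the row before left it, along the tool's axes as they then stand; what a row does not reach is not made up. A row lasts 1/8 s, in which the tool goes at most 62.5 mm and 10.7 degrees, less where a joint would pass 70% of its speed; a pose out of reach is approached as far as the arm can. A call is refused whole if a number of a shift passes 0.0625 or a number of a turn 10.7, either way. A call with a gripper value outside its range is refused whole. "fingers" is the opening, from 0 (shut) to 1 (fully open), set as the call begins (left out, the last holds). The fingers move at their own pace and stop on an object; "squeeze" is the grip in N (left out, the last holds). Time passes only in rows, so rows that do not move let the fingers close. It gives the time, the measured TCP pose, the force and the opening at its end, in the units of the state.
- manip.sense(): the state, without advancing time (a new reading comes with each control period).
- manip.snapshot(name): name is "scene" or "side" or "wrist"; returns a dict with "img" (420x560x3 uint8, red, green, blue), "K" (3x3 intrinsics, pixels), "k1" (the pictures are not rectified: a ray, as slopes to the right and down, at radius r is drawn at 1 + k1 r^2 times it, then the intrinsics apply), "world_from_camera" (4x4, takes a point from camera to world coordinates). Camera axes: x right, y down, z forward; pixel columns grow to the right and rows downward; lengths in m; the calibration is good to about 2 mm. A picture is of the moment at which its call begins. There is no depth.
- manip.sign_off(): hands the job in, once; it reports no verdict.
Trained networks look in a picture, given as the dict that the camera call returned (one of the last four; its "shot" number tells which), for a name from the list of things; names that differ only in an ending like _2 or _b are one class to them, and where a whole thing is asked for, a point or a joint stands for the part that bears it (a point fixed in the world has none). Each returns a list of dicts, best first, with "score" (0 to 1); they miss things now and then, are a little off and sometimes report something else, mostly with a low value. They report only what shows in the picture. A call takes as long as a camera call.
- manip.regions_of(label, picture): "pixels" (420x560 bool, what is visible of it) and "rect" ([left, top, right, bottom] in pixels, round what is visible of it).
- manip.pinpoint(label, picture): "point" ([column, row] in pixels: a listed point, or the origin of a listed thing).
The state is a dict: "t": time; "q": joint angles; "qd": joint speeds; "tau": joint torques, N m; "tcp_pos": TCP position; "tool_rot": TCP orientation; "force": force on the tool from outside, world axes, zero at the start; "ft_torque": the same for the moment, N m; "finger_gap": opening from 0.0 (shut) to 1.0 (fully open).
Only numpy, scipy, OpenCV 4.12 (cv2) and the standard library are available. Lean on these libraries where they do the work, as an engineer would, in place of code of your own. Each camera call takes 0.05 s, during which the arm holds its last target.

### The job

Two spring pumps stand on the counter of this pancake kitchen. On the one with the long flat paddle, push the paddle well down into its housing and, while it is held down, slide the keeper (the steel yoke with the raised cross bar) most or all of the way along, so that its plate comes over the end of the paddle and keeps it down; then let go. Do not press the pump with the round knob.

Things in the scene. Friction and masses are not known exactly. Their poses are not given: they have to be found in the camera images.
- paddle_spot (a point): Where to press: point on the flat top of the long black paddle, moving down with it. Axes: z up, +y along the paddle and the way the keeper slides, x across. The paddle top is 50 mm wide (x), from 25 mm behind (-y) to 70 mm ahead of this point (+y); at rest 126 mm above the counter, 26 mm above its steel housing (120 x 190 x 100 mm). Press with shut fingers, then, still pressing, push the bar +y.
- paddle (a joint): How far the paddle is pressed down, m: 0 up, 0.022 at its bottom stop. A spring pushes it up with about 8 N at the top, 14 N at the bottom; it springs back when let go. The keeper's plate can pass over it only while it is more than 0.014 down; trapped under the plate it rests at about 0.014.
- keeper (a joint): Keeper's slide along +y, m: starts at 0 to 0.008, stop 0.040, friction 1.5 N. Steel yoke: plate (30 mm along y, 6 thick, underside 112 mm above counter), two arms beside the paddle (66 mm clear between), joined in front by a raised bar 8 mm thick over the paddle, axis 136 mm above counter. At joint 0 the bar is 32 mm ahead of paddle_spot, plate's edge 35 mm behind; at 0.010 it meets the paddle's end.
- round_pump (a joint): How far the other pump, to be left alone, is pressed, m: 0 up. It stands in a like steel housing, but has a round black knob (52 mm across, top 140 mm above the counter) and no keeper.

How it is judged:
By the outcome, as a careful person would: the job done as asked, in the order asked, and still so for the second after the job is handed in, with the robot touching nothing.
It also fails if it takes over 40 s, if anything falls off the work surface, if the arm or the gripper's body presses on something with over 40 N, if the wrist force passes 120 N, or if a joint passes its speed limit or range.

## Working session

There is one attempt and no reset: what is moved stays moved. The work goes in short steps, Python scripts to look and compute and a tool call to move; the robot and the scene stay as the last step left them, time stands still between calls to the robot, and variables do not carry over. Pictures are saved under pics/ and viewed, and the job is handed in when it is done.

Besides the shell and the picture viewer there is one more tool, called after ">>>" as name([rows], argument=value, ...), one row to a line, values as JSON. play_rows: Moves the arm, as the interface text tells. Its arguments: {"type":"object","properties":{"steps":{"type":"array"},"fingers":{"type":"number"},"squeeze":{"type":"number"}},"required":["steps"]}

```bash
mkdir -p pics; cat > h.py <<'E'
import numpy as np, cv2
from station import manip
def save(p,n): cv2.imwrite('pics/'+n,p['img'][:,:,::-1])
def ray(p,uv):
    K=np.array(p['K']);d=np.array([(uv[0]-K[0,2])/K[0,0],(uv[1]-K[1,2])/K[1,1]])
    u=d.copy()
    for _ in range(30): u=d/(1+p['k1']*(u@u))
    T=np.array(p['world_from_camera']);r=T[:3,:3]@np.array([u[0],u[1],1]);return T[:3,3],r/np.linalg.norm(r)
def atz(p,uv,z):
    o,r=ray(p,uv);return o+r*(z-o[2])/r[2]
def tri(rs):
    A=0;b=0
    for o,r in rs:
        M=np.eye(3)-np.outer(r,r);A=A+M;b=b+M@o
    return np.linalg.solve(A,b)
def proj(p,X):
    T=np.linalg.inv(np.array(p['world_from_camera']));c=T[:3,:3]@X+T[:3,3];u=c[:2]/c[2];u=u*(1+p['k1']*(u@u));K=np.array(p['K'])
    return np.array([K[0,0]*u[0]+K[0,2],K[1,1]*u[1]+K[1,2]])
E
python3 - <<'E'
from h import *
s=manip.sense();print({k:np.round(s[k],3) for k in('t','tcp_pos','tool_rot','force','q')})
R=[]
for c in('scene','side','wrist'):
    p=manip.snapshot(c);save(p,c+'0.png')
    for l in('paddle_spot','keeper','round_pump','paddle'):
        d=manip.pinpoint(l,p);print(c,l,[(np.round(x['point'],1),round(x['score'],2),np.round(atz(p,x['point'],.126),3)) for x in d[:3]])
    for l in('paddle','keeper','round_pump'):
        d=manip.regions_of(l,p);print(c,l,[(x['rect'],round(x['score'],2)) for x in d[:3]])
E
```

```text
{'t': np.float64(0.0), 'tcp_pos': array([0.204, 0.59 , 0.229]), 'tool_rot': array([ 0.166,  0.986, -0.001, -0.   ]), 'force': array([-0.965,  1.136, -0.141]), 'q': array([ 1.059,  0.528,  1.434,  0.   ,  1.181, -0.178])}
scene paddle_spot [(array([275.7, 303.3]), 0.73, array([ 0.573, -0.206,  0.126]))]Traceback (most recent call last):
  File "<stdin>", line 7, in <module>
ValueError: it knows: paddle_spot
```

```bash
python3 - <<'E'
from h import *
for c in('scene','side','wrist'):
    p=manip.snapshot(c);save(p,c+'0.png')
    d=manip.pinpoint('paddle_spot',p);print(c,[(np.round(x['point'],1),round(x['score'],2),np.round(atz(p,x['point'],.126),3)) for x in d[:3]])
    for l in('paddle','keeper','round_pump'):
        try: d=manip.regions_of(l,p);print(c,l,[(x['rect'],round(x['score'],2)) for x in d[:3]])
        except Exception as e: print(e)
E
```

```text
scene [(array([274.5, 305.5]), 0.97, array([ 0.572, -0.209,  0.126]))]
scene paddle [([257.0, 261.5, 298.9, 332.3], 0.57)]
scene keeper [([233.6, 271.0, 315.3, 358.7], 0.92)]
scene round_pump [([254.7, 110.7, 281.1, 137.9], 0.84)]
side [(array([220.9, 125.4]), 0.82, array([ 0.58 , -0.209,  0.126]))]
side paddle [([205.8, 117.2, 247.8, 161.8], 0.6)]
side keeper [([187.1, 106.5, 256.7, 148.8], 0.81)]
side round_pump [([316.9, 282.4, 359.2, 322.1], 0.67)]
wrist []
wrist paddle []
wrist keeper []
wrist round_pump []
```

View pics/scene0.png

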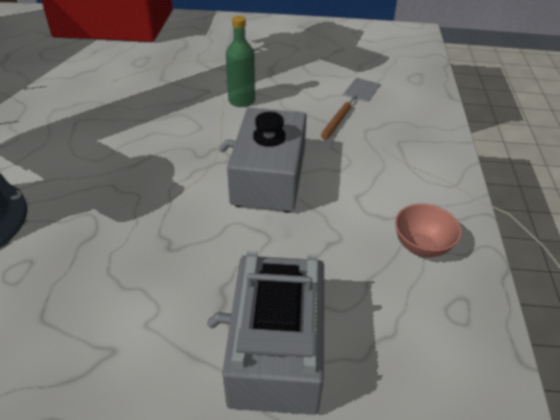

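View pics/side0.png

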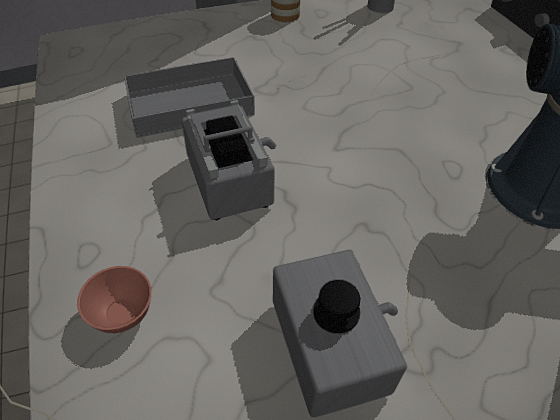

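View pics/wrist0.png

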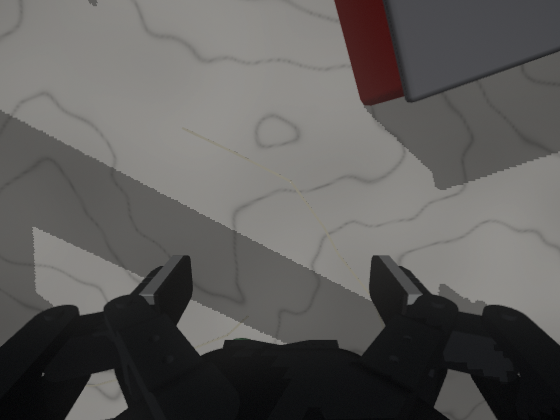

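```bash
python3 - <<'E'
import cv2,numpy as np
a=cv2.imread('pics/scene0.png')[240:420,190:350];b=cv2.imread('pics/side0.png')[90:230,160:290]
a=cv2.resize(a,(480,540),interpolation=3);b=cv2.resize(b,(520,560),interpolation=3)
cv2.imwrite('pics/ca.png',cv2.convertScaleAbs(a,alpha=1.6));cv2.imwrite('pics/cb.png',cv2.convertScaleAbs(b,alpha=1.6))
E
```

```text
(no output)
```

View pics/ca.png

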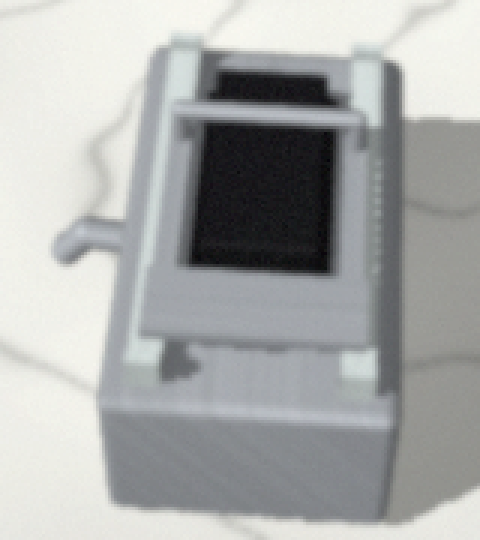

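View pics/cb.png

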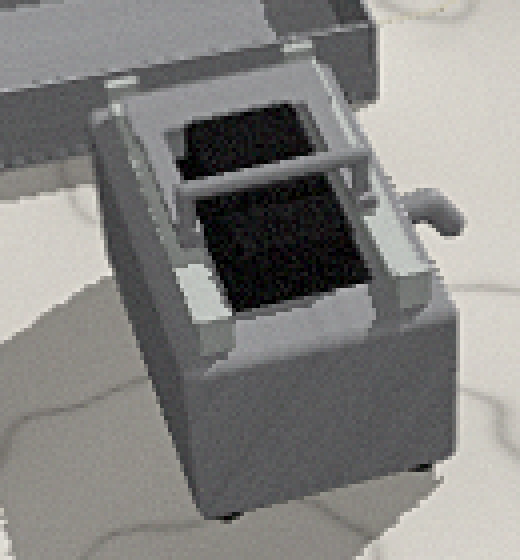

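```bash
python3 - <<'E'
from h import *
S=manip.snapshot('scene');D=manip.snapshot('side')
sc=lambda u,v:(190+u/3,240+v/3); sd=lambda u,v:(160+u/4,90+v/4)
bl=(sc(178,107),sd(365,157));br=(sc(362,117),sd(180,188))
for n,(a,b) in(('bl',bl),('br',br)): print(n,tri([ray(S,a),ray(D,b)]).round(4),atz(S,a,.138).round(4),atz(D,b,.138).round(4))
for n,p in(('near l',sc(190,266)),('near r',sc(333,273)),('far l',sc(218,72)),('far r',sc(328,78))): print('scene',n,atz(S,p,.126).round(4))
for n,p in(('near r',sd(185,160)),('near r2',sd(190,122)),('near l',sd(297,103)),('far l',sd(370,280)),('far r',sd(237,312))): print('side',n,atz(D,p,.126).round(4))
a=tri([ray(S,(274.5,305.5)),ray(D,(220.9,125.4))]);print('spot',a)
print('plate rear edge',atz(S,sc(138,335),.118),atz(S,sc(368,346),.118))
print(manip.tips_ahead,S['world_from_camera'][:3,3],D['world_from_camera'][:3,3])
E
```

```text
bl [ 0.5355 -0.1724  0.1343] [ 0.5361 -0.1754  0.138 ] [ 0.5366 -0.168   0.138 ]
br [ 0.6146 -0.172   0.1376] [ 0.6143 -0.1723  0.138 ] [ 0.615  -0.1715  0.138 ]
scene near l [ 0.5503 -0.2456  0.126 ]
scene near r [ 0.6072 -0.2428  0.126 ]
scene far l [ 0.5494 -0.1441  0.126 ]
scene far r [ 0.5983 -0.1423  0.126 ]
side near r [ 0.6068 -0.2041  0.126 ]
side near r2 [ 0.599  -0.2295  0.126 ]
side near l [ 0.5508 -0.2284  0.126 ]
side far l [ 0.5527 -0.1064  0.126 ]
side far r [ 0.6079 -0.1042  0.126 ]
spot [ 0.57580169 -0.20966285  0.12551331]
plate rear edge [ 0.53338799 -0.27394706  0.118     ] [ 0.62297608 -0.26934377  0.118     ]
0.025 [ 0.60728814 -0.59694691  0.66388308] [0.70446628 0.45721564 0.65109714]
```

```bash
python3 - <<'E'
from h import *
S=manip.snapshot('scene');D=manip.snapshot('side')
for n,p in(('bottle base',(241,100)),('redbox front',(100,36)),('redbox r',(160,38))): print(n,atz(S,p,0))
b=atz(S,(241,100),0)
for z in(.1,.15,.2,.25,.3): print(z,proj(S,b+[0,0,z]))
print('knob',atz(D,(338,290),.14),atz(S,(268,120),.14))
E
```

```text
bottle base [0.42618755 0.45207996 0.        ]
redbox front [-0.01848235  0.73995921  0.        ]
redbox r [0.15349655 0.74512681 0.        ]
0.1 [239.48626945  61.07040579]
0.15 [238.67388055  39.93606999]
0.2 [237.82172358  17.57587157]
0.25 [236.92773231  -6.10284447]
0.3 [235.98991033 -31.1990999 ]
knob [0.52287671 0.16949052 0.14      ] [0.52108974 0.17192174 0.14      ]
```

```bash
cat > plan.py <<'E'
from h import *
from scipy.spatial.transform import Rotation as R
def plan(target,yaw_total,n,nrot,zup=None):
    s=manip.sense();p=np.array(s['tcp_pos']);r=R.from_quat(s['tool_rot']);rows=[]
    for i in range(n):
        d=(np.array(target)-p)/(n-i)
        sh=np.round(r.inv().apply(d),4);a=round(yaw_total/nrot,1) if i<nrot else 0
        rows.append([*map(float,sh),0,0,a]);p=p+r.apply(sh);r=r*R.from_rotvec([0,0,np.radians(a)])
    print(rows);print(p,r.as_matrix()[:,0])
E
python3 -c "
from plan import *
plan([.385,.2,.265],40,8,8)"
```

```text
[[-0.0373, -0.0387, -0.0044, 0, 0, 5.0], [-0.0405, -0.0353, -0.0044, 0, 0, 5.0], [-0.0434, -0.0317, -0.0044, 0, 0, 5.0], [-0.046, -0.0278, -0.0044, 0, 0, 5.0], [-0.0483, -0.0236, -0.0044, 0, 0, 5.0], [-0.0502, -0.0194, -0.0045, 0, 0, 5.0], [-0.0517, -0.0149, -0.0044, 0, 0, 5.0], [-0.0527, -0.0103, -0.0045, 0, 0, 5.0]]
[0.38501953 0.2000526  0.26502324] [-5.13147530e-01  8.58300420e-01 -2.55872523e-05]
```

>>> play_rows([
  [[-0.0373,-0.0387,-0.0044,0,0,5.0],[-0.0405,-0.0353,-0.0044,0,0,5.0],[-0.0434,-0.0317,-0.0044,0,0,5.0],[-0.046,-0.0278,-0.0044,0,0,5.0],[-0.0483,-0.0236,-0.0044,0,0,5.0],[-0.0502,-0.0194,-0.0045,0,0,5.0],[-0.0517,-0.0149,-0.0044,0,0,5.0],[-0.0527,-0.0103,-0.0045,0,0,5.0]],
], fingers=0)

```text
t: 2.05
tcp_pos: [0.3858, 0.1985, 0.2655]
tool_rot: [0.495, 0.869, 0.0, 0.0]
force: [0.2, 0.3, -0.3]
finger_gap: 0.0
```

```bash
python3 -c "
from plan import *
s=manip.sense();r=R.from_quat(s['tool_rot']).as_matrix()[:,0];print(s['tcp_pos'],s['t'],np.degrees(np.arctan2(r[1],r[0])),s['finger_gap'])
a=np.degrees(np.arctan2(r[1],r[0]))
plan([.576,-.21,.235],a-92.5,9,9)"
```

```text
[0.38575318 0.1985163  0.26551204] 2.05 120.71614057163742 1.9055153919005555e-05
[[-0.0498, -0.005, 0.0034, 0, 0, np.float64(3.1)], [-0.05, -0.0023, 0.0034, 0, 0, np.float64(3.1)], [-0.0501, 0.0004, 0.0034, 0, 0, np.float64(3.1)], [-0.05, 0.0031, 0.0034, 0, 0, np.float64(3.1)], [-0.0497, 0.0058, 0.0034, 0, 0, np.float64(3.1)], [-0.0494, 0.0085, 0.0034, 0, 0, np.float64(3.1)], [-0.0488, 0.0111, 0.0034, 0, 0, np.float64(3.1)], [-0.0481, 0.0138, 0.0034, 0, 0, np.float64(3.1)], [-0.0474, 0.0163, 0.0034, 0, 0, np.float64(3.1)]]
[ 0.5760183  -0.21003511  0.23502408] [-4.91314987e-02  9.98792292e-01  2.31460300e-04]
```

>>> play_rows([
  [[-0.0498,-0.005,0.0034,0,0,3.1],[-0.05,-0.0023,0.0034,0,0,3.1],[-0.0501,0.0004,0.0034,0,0,3.1],[-0.05,0.0031,0.0034,0,0,3.1],[-0.0497,0.0058,0.0034,0,0,3.1],[-0.0494,0.0085,0.0034,0,0,3.1],[-0.0488,0.0111,0.0034,0,0,3.1],[-0.0481,0.0138,0.0034,0,0,3.1],[-0.0474,0.0163,0.0034,0,0,3.1],[0,0,0,0,0,0]],
])

```text
t: 3.3
tcp_pos: [0.5778, -0.2118, 0.2339]
tool_rot: [0.69, 0.724, -0.0, 0.001]
force: [-0.5, 0.8, -0.2]
finger_gap: -0.001
```

```bash
python3 - <<'E'
from plan import *
s=manip.sense();print(s['tcp_pos'],s['force'])
r=R.from_quat(s['tool_rot']).as_matrix();print(r.round(3))
for c in('scene','side','wrist'):
    p=manip.snapshot(c);save(p,c+'1.png')
    d=manip.pinpoint('paddle_spot',p);print(c,[(np.round(x['point'],1),round(x['score'],2),np.round(atz(p,x['point'],.126),3)) for x in d[:3]])
E
```

```text
[ 0.57776509 -0.21181222  0.23392957] [-0.50371616  0.79011453 -0.19069382]
[[-0.048  0.999  0.002]
 [ 0.999  0.048 -0.002]
 [-0.002  0.002 -1.   ]]
scene [(array([275.3, 306.2]), 0.56, array([ 0.573, -0.21 ,  0.126]))]
side [(array([222. , 125.9]), 0.96, array([ 0.578, -0.207,  0.126]))]
wrist [(array([282.3, 208.5]), 0.86, array([ 0.577, -0.207,  0.126]))]
```

View pics/wrist1.png

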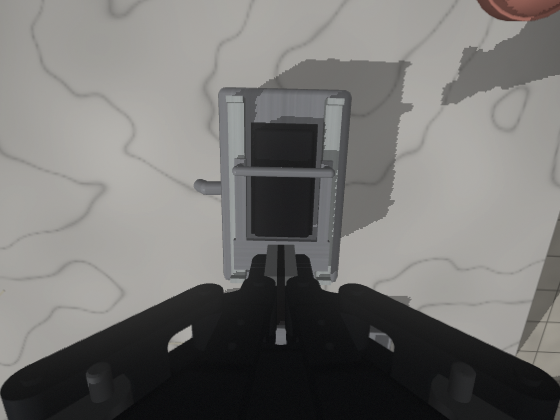

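View pics/scene1.png

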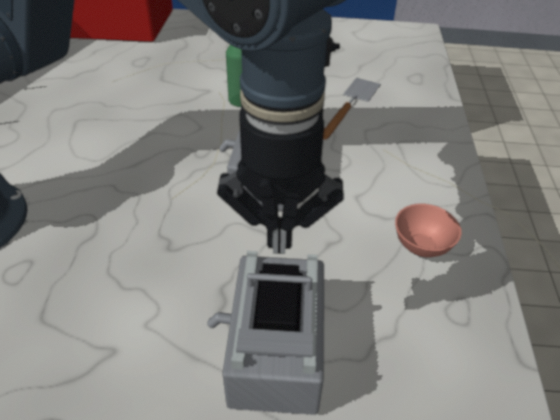

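```bash
python3 - <<'E'
from plan import *
p=manip.snapshot('wrist')
for n,uv,z in(('farL',(252,124),.126),('farR',(317,124),.126),('nearL',(250,236),.126),('nearR',(313,237),.126),('barL',(236,170),.138),('barR',(333,173),.138),('railfarL',(235,97),.11),('railnearL',(235,277),.11),('railfarR',(336,99),.11),('railnearR',(330,277),.11),('plateL',(235,239),.118),('plateR',(330,241),.118)): print(n,atz(p,uv,z).round(4))
a=cv2.resize(p['img'][80:290,190:370,::-1],(514,600),interpolation=3);cv2.imwrite('pics/cw.png',cv2.convertScaleAbs(a,alpha=2.5))
E
```

```text
farL [ 0.5482 -0.137   0.126 ]
farR [ 0.6014 -0.1341  0.126 ]
nearL [ 0.5492 -0.2343  0.126 ]
nearR [ 0.6061 -0.2323  0.126 ]
barL [ 0.5374 -0.1737  0.138 ]
barR [ 0.6163 -0.172   0.138 ]
railfarL [ 0.5316 -0.1153  0.11  ]
railnearL [ 0.5339 -0.2844  0.11  ]
railfarR [ 0.6178 -0.1123  0.11  ]
railnearR [ 0.6287 -0.2794  0.11  ]
plateL [ 0.5345 -0.241   0.118 ]
plateR [ 0.6234 -0.2383  0.118 ]
```

View pics/cw.png

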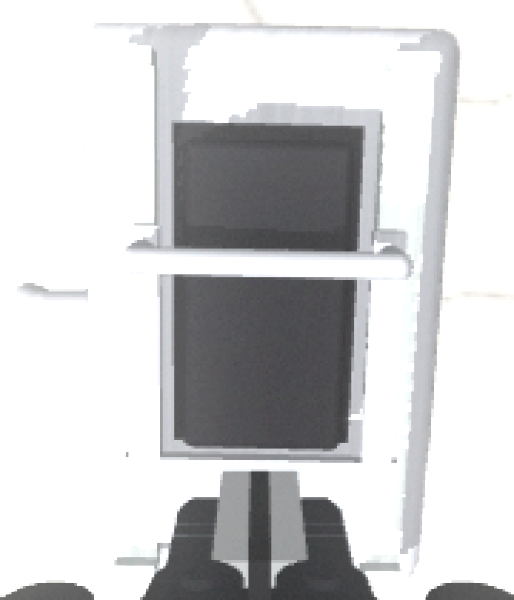

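>>> play_rows([
  [[0,0,0.03,0,0,0],[0,0,0.03,0,0,0],[0,0,0.015,0,0,0],[0,0,0,0,0,0],[0,0,0.006,0,0,0],[0,0,0.006,0,0,0],[0,0,0.004,0,0,0],[0,0,0,0,0,0]],
])

```text
t: 4.65
tcp_pos: [0.5762, -0.2079, 0.1432]
tool_rot: [0.689, 0.725, -0.0, -0.0]
force: [0.2, -0.7, 0.3]
finger_gap: 0.001
```

```bash
python3 - <<'E'
from plan import *
for c in('scene','side','wrist'):
    p=manip.snapshot(c)
    x0,y0,w,h={'scene':(190,200,160,200),'side':(160,60,140,160),'wrist':(160,60,220,220)}[c]
    a=cv2.resize(p['img'][y0:y0+h,x0:x0+w,::-1],None,fx=2.5,fy=2.5,interpolation=3);cv2.imwrite('pics/d_'+c+'.png',cv2.convertScaleAbs(a,alpha=1.6))
E
```

```text
(no output)
```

View pics/d_side.png

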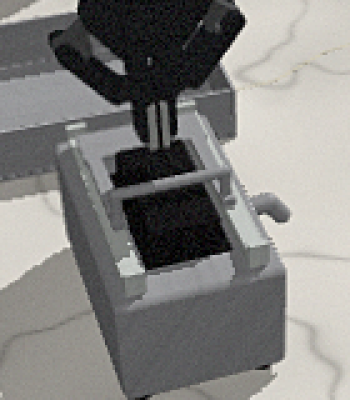

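View pics/d_wrist.png

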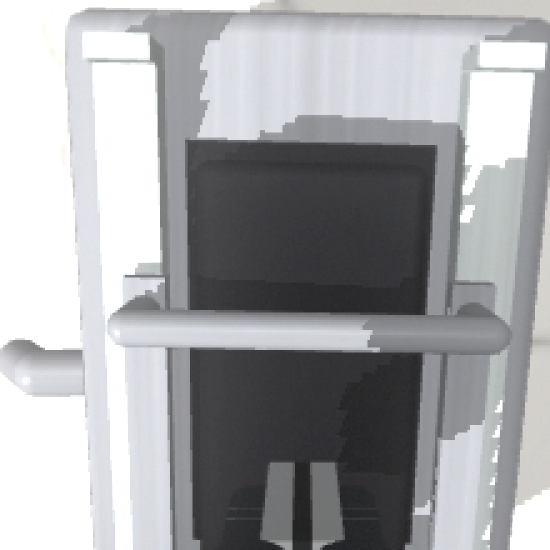

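>>> play_rows([
  [[0,0,0.004,0,0,0],[0,0,0,0,0,0]],
])

```text
t: 5.05
tcp_pos: [0.5761, -0.2078, 0.1391]
tool_rot: [0.689, 0.725, -0.0, -0.0]
force: [-0.7, 0.3, -0.4]
finger_gap: -0.0
```

```bash
python3 - <<'E'
from plan import *
s=manip.sense();print(s['tcp_pos'],s['force'],s['tau'],manip.tips_ahead)
p=manip.snapshot('scene')
t=np.array(s['tcp_pos']);
for c in('scene','side','wrist'):
    p=manip.snapshot(c);print(c,'tip',proj(p,t-[0,0,.025]),'corners',[proj(p,np.array(v)).round(0) for v in([.55,-.235,.126],[.604,-.234,.126],[.549,-.137,.126],[.602,-.136,.126],[.549,-.137,.106],[.602,-.136,.106])])
    if c!='wrist':
        u=proj(p,t-[0,0,.025]).astype(int);a=p['img'][u[1]-60:u[1]+60,u[0]-60:u[0]+60,::-1]
        a=cv2.resize(a,None,fx=4.5,fy=4.5,interpolation=3);cv2.imwrite('pics/e_'+c+'.png',cv2.convertScaleAbs(a,alpha=2.5))
    else: save(p,'e_wrist.png')
E
```

```text
[ 0.57611601 -0.20784709  0.13907419] [-0.72819094  0.34405166 -0.41497289] [-2.06685840e-02 -4.51025891e+01 -1.45818615e+01 -9.83847822e-04
 -2.07621261e-02  1.74233014e-05] 0.025
scene tip [277.81439151 310.45513721] corners [array([254., 321.]), array([299., 325.]), array([263., 260.]), array([302., 263.]), array([263., 270.]), array([302., 272.])]
side tip [223.56713607 130.71485371] corners [array([234., 114.]), array([204., 120.]), array([249., 148.]), array([218., 154.]), array([250., 157.]), array([219., 164.])]
wrist tip [281.0771916  241.76120699] corners [array([235., 290.]), array([326., 292.]), array([235., 117.]), array([339., 121.]), array([240., 119.]), array([332., 122.])]
```

View pics/e_side.png

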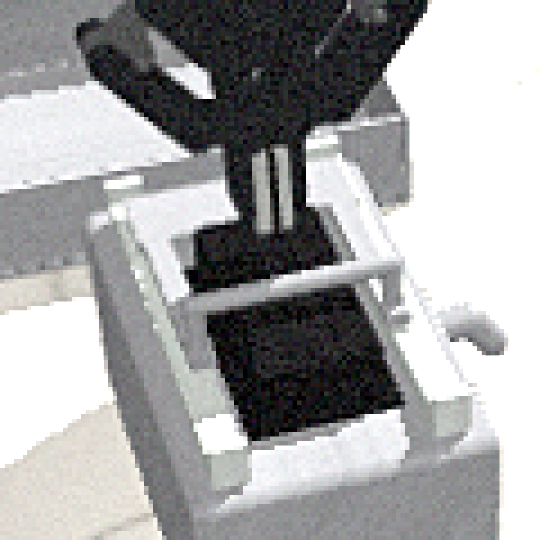

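View pics/e_scene.png

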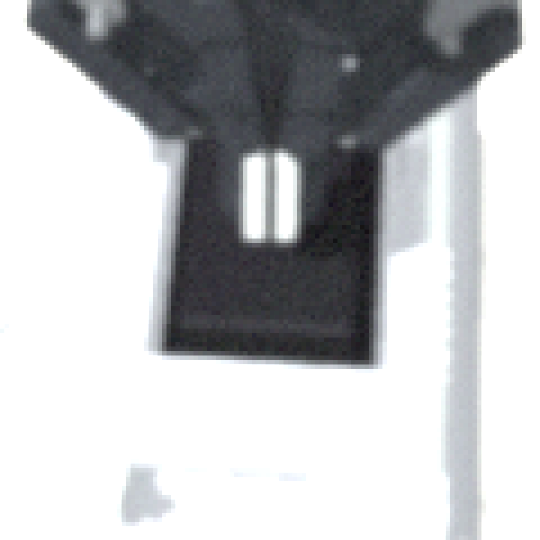

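>>> play_rows([
  [[0,0,0.004,0,0,0],[0,0,0,0,0,0]],
])

```text
t: 5.5
tcp_pos: [0.576, -0.2078, 0.135]
tool_rot: [0.689, 0.725, -0.0, -0.0]
force: [-0.4, 0.7, 0.7]
finger_gap: 0.004
```

>>> play_rows([
  [[0,0,0.004,0,0,0],[0,0,0,0,0,0]],
])

```text
t: 5.75
tcp_pos: [0.5761, -0.2078, 0.1309]
tool_rot: [0.689, 0.725, -0.0, -0.0]
force: [0.0, -0.0, 0.4]
finger_gap: 0.001
```

```bash
cat > look.py <<'E'
from plan import *
import sys
s=manip.sense();print(s['tcp_pos'],s['force'],s['tau'].round(2) if hasattr(s['tau'],'round') else s['tau'])
out=[]
for c,(u,v) in(('scene',(278,305)),('side',(222,130))):
    p=manip.snapshot(c);a=p['img'][v-65:v+65,u-60:u+60,::-1]
    out.append(cv2.resize(a,(400,433),interpolation=3))
a=np.hstack(out).astype(float)/255;cv2.imwrite('pics/%s.png'%sys.argv[1],(255*a**.45).astype(np.uint8))
save(manip.snapshot('wrist'),sys.argv[1]+'w.png')
E
python3 look.py f1
```

```text
[ 0.5760696  -0.2078183   0.13094599] [ 4.66868102e-02 -2.99905049e-04  4.13552370e-01] [-2.000e-02 -4.523e+01 -1.426e+01 -0.000e+00 -2.000e-02  0.000e+00]
```

View pics/f1.png

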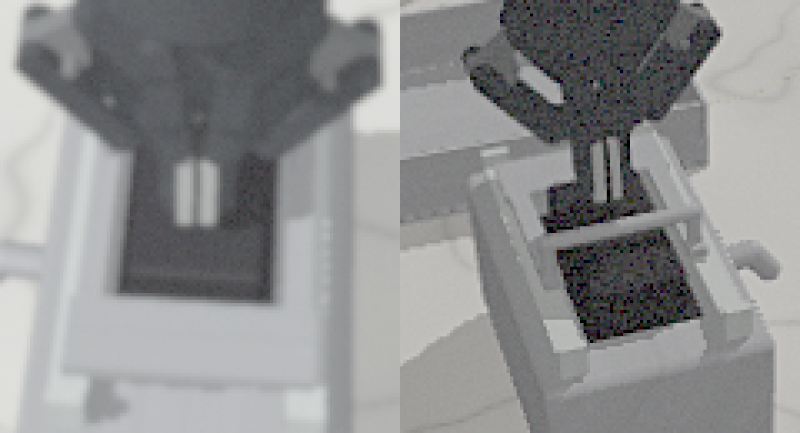

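View pics/f1w.png

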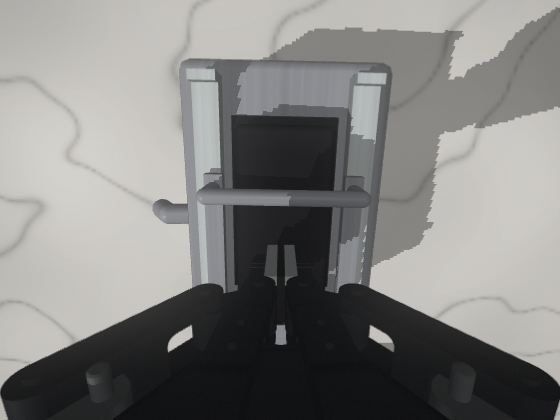

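>>> play_rows([
  [[0,0,0.003,0,0,0],[0,0,0,0,0,0]],
])

```text
t: 6.15
tcp_pos: [0.5762, -0.2079, 0.1282]
tool_rot: [0.689, 0.725, -0.0, -0.0]
force: [-0.0, 0.2, 0.4]
finger_gap: -0.001
```

>>> play_rows([
  [[0,0,0.003,0,0,0],[0,0,0,0,0,0]],
])

```text
t: 6.4
tcp_pos: [0.5762, -0.2079, 0.1251]
tool_rot: [0.689, 0.725, -0.0, -0.0]
force: [0.0, -0.4, 0.5]
finger_gap: 0.004
```

>>> play_rows([
  [[0,0,0.003,0,0,0],[0,0,0,0,0,0]],
])

```text
t: 6.65
tcp_pos: [0.5765, -0.208, 0.1232]
tool_rot: [0.688, 0.725, 0.0, 0.0]
force: [-2.1, 1.5, 6.0]
finger_gap: -0.003
```

```bash
python3 look.py f2
```

```text
[ 0.57651649 -0.20804889  0.12318531] [-2.06384887  1.52663543  6.00089185] [-1.500e-01 -4.160e+01 -1.333e+01  2.000e-02 -5.100e-01 -0.000e+00]
```

View pics/f2.png

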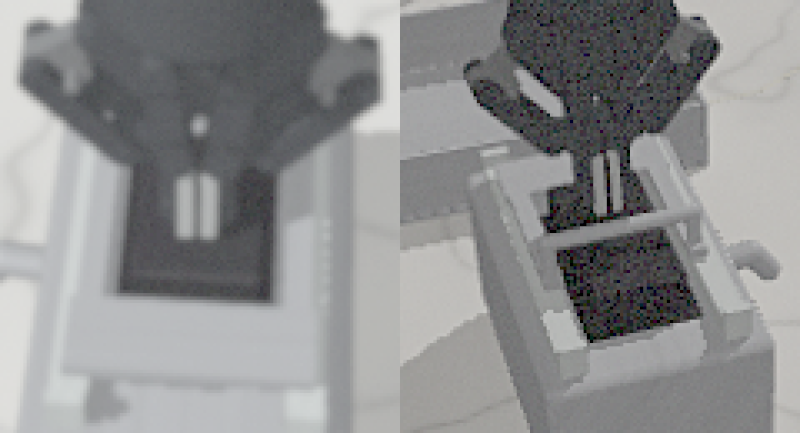

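View pics/f2w.png

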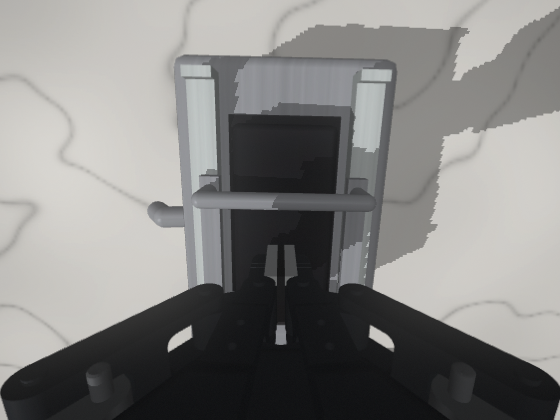

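```bash
python3 - <<'E'
from plan import *
S=manip.snapshot('scene');D=manip.snapshot('side')
for z in(.098,.106,.114,.12,.126): print(z,proj(S,np.array([.5765,-.219,z])).round(1),proj(D,np.array([.5765,-.197,z])).round(1))
for p,c in((S,'scene'),(D,'side')):
  print(c,[(np.round(x['point'],1),round(x['score'],2),np.round(atz(p,x['point'],.126),3)) for x in manip.pinpoint('paddle_spot',p)])
print(manip.sense()['force'])
E
```

```text
0.098 [277.1 325.2] [225.4 141.6]
0.106 [277.2 321.6] [225.1 138.1]
0.114 [277.2 317.9] [224.9 134.5]
0.12 [277.3 315.1] [224.6 131.8]
0.126 [277.4 312.3] [224.4 129.1]
scene [(array([275.8, 304.3]), 0.56, array([ 0.573, -0.207,  0.126]))]
side [(array([222.2, 124.5]), 0.81, array([ 0.577, -0.211,  0.126]))]
[-1.91237134  1.55541686  6.57077808]
```

>>> play_rows([
  [[0,0,0.005,0,0,0],[0,0,0.005,0,0,0],[0,0,0.004,0,0,0],[0,0,0,0,0,0]],
])

```text
t: 7.5
tcp_pos: [0.5766, -0.2081, 0.11]
tool_rot: [0.688, 0.725, 0.0, 0.0]
force: [-2.4, 1.5, 10.1]
finger_gap: 0.002
```

>>> play_rows([
  [[0,0,0.004,0,0,0],[0,0,0.002,0,0,0],[0,0,0,0,0,0]],
])

```text
t: 7.88
tcp_pos: [0.5766, -0.2081, 0.1044]
tool_rot: [0.688, 0.725, 0.0, 0.001]
force: [-3.3, 0.8, 12.3]
finger_gap: -0.001
```

```bash
python3 look.py f3
```

```text
[ 0.57657779 -0.20808615  0.10440856] [-3.32037553  0.84230926 12.29577942] [ -0.23 -39.03 -12.45   0.05  -1.    -0.  ]
```

View pics/f3.png

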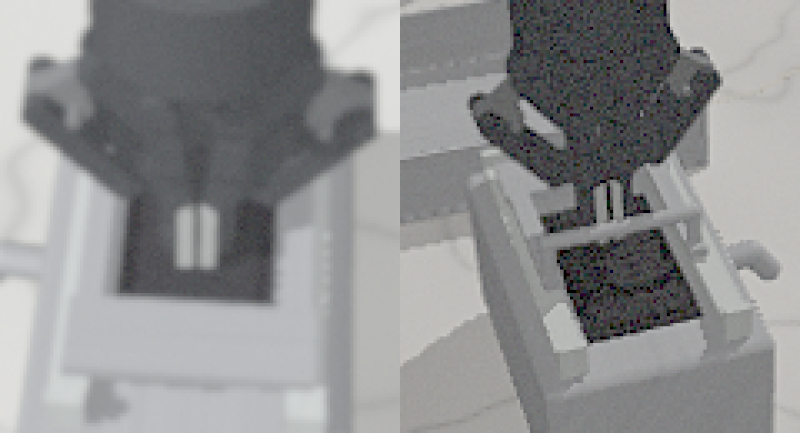

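View pics/f3w.png

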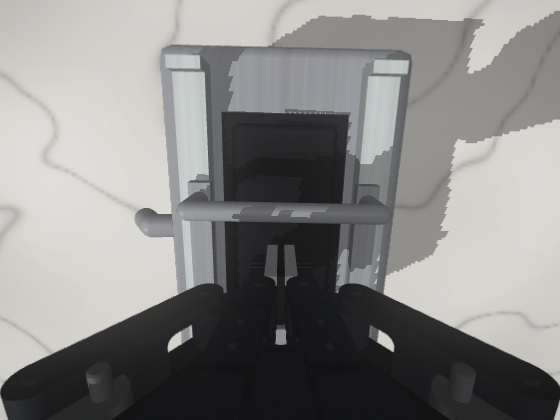

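>>> play_rows([
  [[0.006,0,0.001,0,0,0],[0.008,0,0,0,0,0],[0.008,0,0,0,0,0],[0.008,0,0,0,0,0],[0,0,0,0,0,0]],
])

```text
t: 8.65
tcp_pos: [0.5791, -0.1827, 0.1052]
tool_rot: [0.688, 0.726, 0.0, 0.007]
force: [-0.4, -6.9, 11.2]
finger_gap: -0.005
```

```bash
python3 look.py f4
```

```text
[ 0.57906586 -0.18270117  0.10516919] [-0.43660245 -6.92829897 11.1609663 ] [ 4.210e+00 -3.778e+01 -8.140e+00  1.360e+00  9.400e-01  3.000e-02]
```

View pics/f4.png

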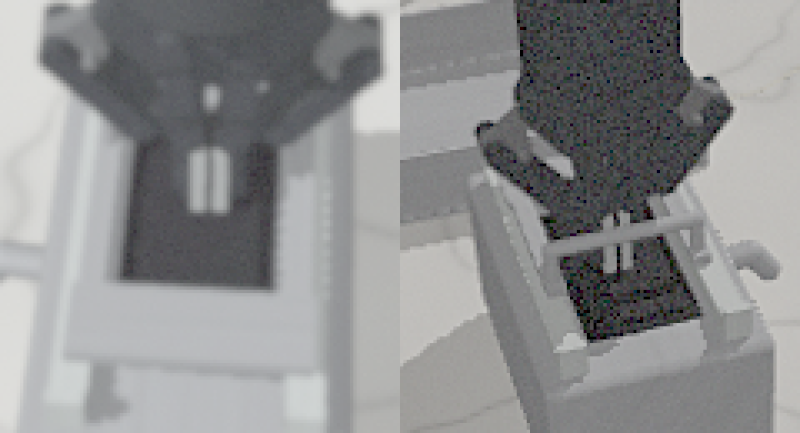

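View pics/f4w.png

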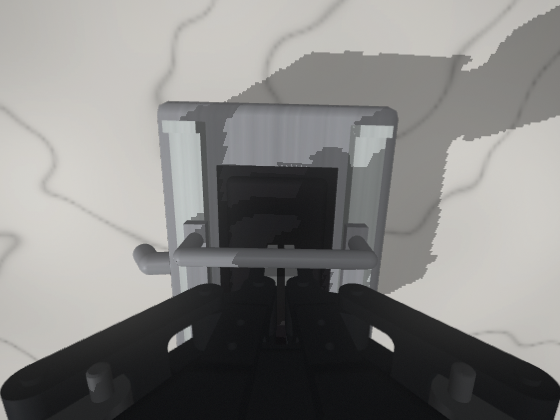

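>>> play_rows([
  [[0.007,-0.001,0.001,0,0,0],[0.007,-0.001,0,0,0,0],[0.006,0,0,0,0,0],[0,0,0,0,0,0]],
])

```text
t: 9.3
tcp_pos: [0.5778, -0.1635, 0.1047]
tool_rot: [0.688, 0.726, 0.001, 0.009]
force: [3.3, -8.1, 11.8]
finger_gap: -0.002
```

```bash
python3 look.py f5
```

```text
[ 0.57781877 -0.16354549  0.10474758] [ 3.29364441 -8.13212109 11.77177959] [ 4.250e+00 -3.661e+01 -6.540e+00  1.310e+00  1.520e+00  1.000e-02]
```

View pics/f5.png

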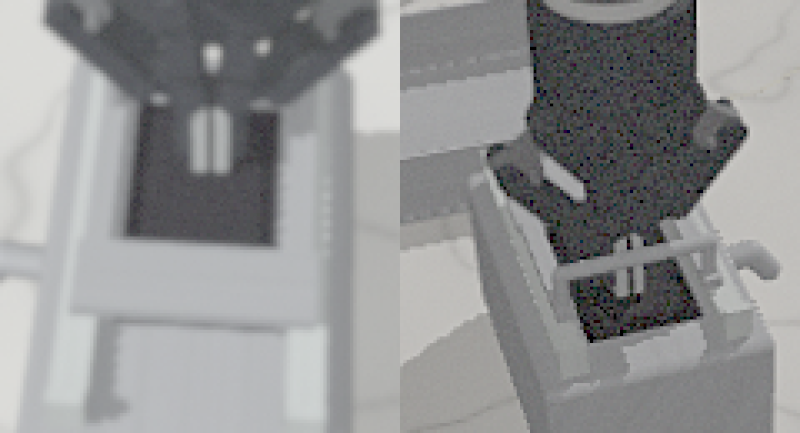

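```bash
python3 - <<'E'
from h import *
S=manip.snapshot('scene');D=manip.snapshot('side')
f=lambda u,v:(218+u/3.333,240+v/3.333);g=lambda u,v:(162+(u-400)/3.333,65+v/3.333)
for n,q in(('rearL',(72,312)),('rearR',(325,325))): print(n,atz(S,f(*q),.118).round(4))
for n,q in(('barR',(557,270)),('barL',(718,241))): print(n,atz(D,g(*q),.138).round(4))
E
```

```text
rearL [ 0.5339 -0.2491  0.118 ]
rearR [ 0.6251 -0.2449  0.118 ]
barR [ 0.6136 -0.1471  0.138 ]
barL [ 0.5329 -0.1446  0.138 ]
```

>>> play_rows([
  [[0.006,0,0,0,0,0],[0.004,0,0,0,0,0],[0.001,0,0,0,0,0],[0,0,0,0,0,0]],
])

```text
t: 10.05
tcp_pos: [0.5772, -0.153, 0.1047]
tool_rot: [0.688, 0.726, 0.001, 0.009]
force: [1.9, -8.8, 12.4]
finger_gap: 0.0
```

```bash
python3 look.py f6
```

```text
[ 0.57721629 -0.15300704  0.10466263] [ 1.87530435 -8.82380556 12.41863069] [  5.   -36.35  -6.42   1.62   1.55   0.  ]
```

View pics/f6.png

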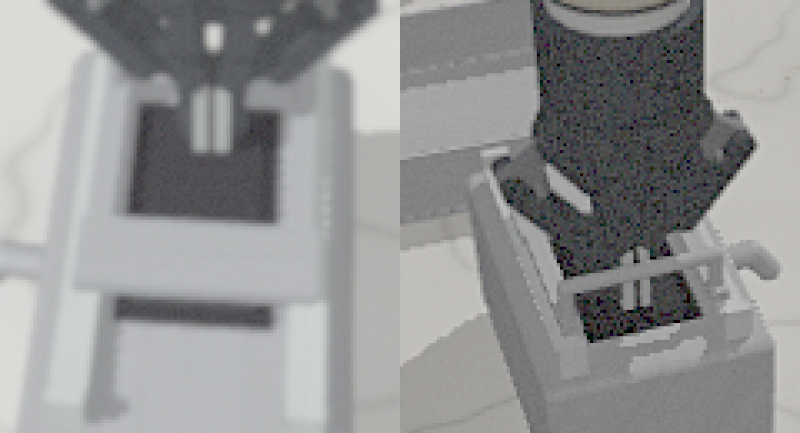

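>>> play_rows([
  [[0.0025,0,0,0,0,0],[0,0,0,0,0,0],[-0.006,0,0,0,0,0],[-0.008,0,0,0,0,0],[-0.006,0,0,0,0,0],[0,0,0,0,0,0]],
])

```text
t: 10.95
tcp_pos: [0.5744, -0.1635, 0.1029]
tool_rot: [0.689, 0.725, 0.002, 0.001]
force: [1.7, 6.7, 12.1]
finger_gap: 0.002
```

```bash
python3 look.py f7
```

```text
[ 0.57435749 -0.16351779  0.10290083] [ 1.68512001  6.68548546 12.06546518] [-3.860e+00 -3.759e+01 -1.097e+01 -1.340e+00 -4.900e-01 -2.000e-02]
```

View pics/f7.png

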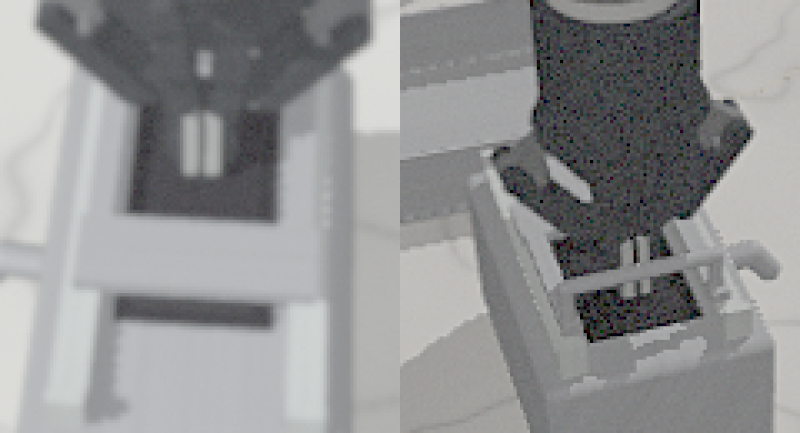

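View pics/f7w.png

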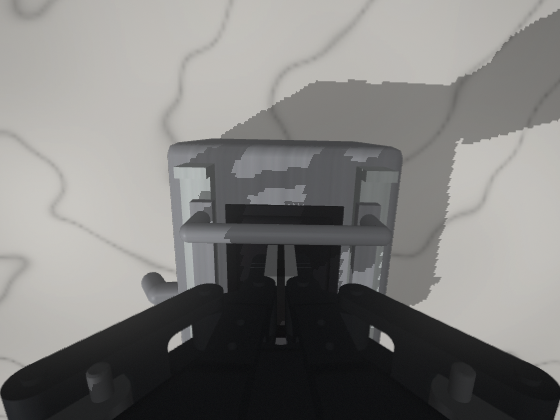

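>>> play_rows([
  [[0,0,-0.006,0,0,0],[0,0,-0.006,0,0,0],[0,0,-0.01,0,0,0],[0,0,-0.03,0,0,0],[0,0,-0.05,0,0,0],[-0.03,0,-0.04,0,0,0],[0,0,0,0,0,0],[0,0,0,0,0,0]],
])

```text
t: 12.1
tcp_pos: [0.5726, -0.1942, 0.2415]
tool_rot: [0.689, 0.725, -0.0, -0.001]
force: [-0.1, 0.7, -0.6]
finger_gap: -0.003
```

```bash
python3 look.py f8
```

```text
[ 0.57263818 -0.19423181  0.24154315] [-0.05878242  0.67775263 -0.57202565] [-3.700e-01 -4.366e+01 -1.880e+01 -2.000e-02 -6.000e-02 -0.000e+00]
```

View pics/f8.png

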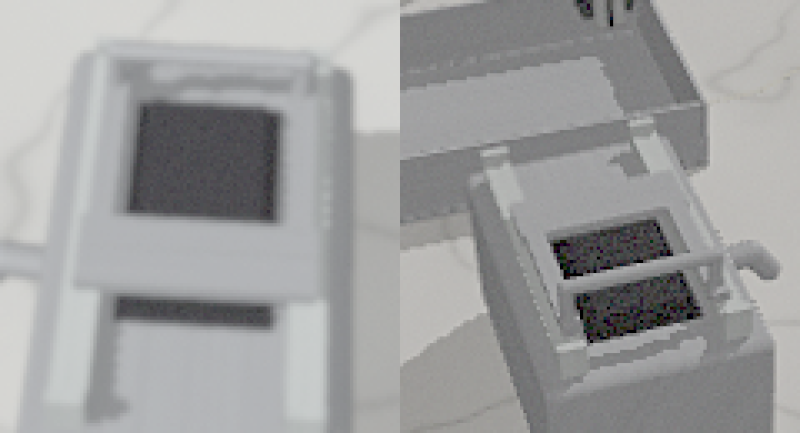

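View pics/f8w.png

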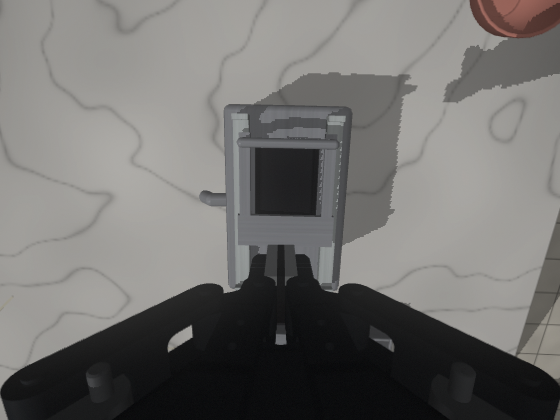

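```bash
python3 - <<'E'
from h import *
D=manip.snapshot('side');W=manip.snapshot('wrist')
g=lambda u,v:(162+(u-400)/3.333,65+v/3.333)
for q in((562,287),(718,255)): print('bar side',atz(D,g(*q),.138).round(4))
for q in((240,142),(337,144)): print('bar wrist',atz(W,q,.138).round(4))
for q in((255,149),(319,149)): print('below bar',q)
print(manip.sign_off())
E
```

```text
bar side [ 0.614  -0.1341  0.138 ]
bar side [ 0.5359 -0.1343  0.138 ]
bar wrist [ 0.536  -0.1385  0.138 ]
bar wrist [ 0.6149 -0.1359  0.138 ]
below bar (255, 149)
below bar (319, 149)
the job is handed in; nothing more can be done
None
```

The paddle is pressed down and kept there by the keeper, and I have handed the job in. I pressed it with shut fingers to about 19–20 mm. While still pressing, I pushed the keeper bar along +y, then backed the fingers off the bar and lifted straight up. The round pump was not touched, and the arm's clock read about 12 s of the 40 s allowed.

- **Keeper:** the bar went from y ≈ -0.173 to between -0.134 and -0.137, about 36–39 mm. That puts the joint at or close to its 40 mm stop.
- **Paddle:** after the release, the pictures show the plate over the paddle's end and the paddle still down. I judged this by eye and did not measure its final height.
- **Robot:** it stood clear above the pump with wrist force under 1 N. The most I saw on the wrist while pushing was about 15 N, read at the end of each move.

**Disagreement:** the fingers met the paddle about 27 mm lower in the reported tool height than the stated 25 mm tip distance implies. The scene and side cameras both showed the fingertips at the paddle top at contact, so I set the press depth from contact rather than from the stated distance.

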